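Show which ink goes into which cup, then tare the scale

TASK

Show your helper what to mix: with the fingertips pointing down, close above it (within about 3 cm) but without touching, point at the bulb of the tallest dropper bottle and stay there for two seconds, then point in the same way at the mouth of the cup that stands on the scale, keeping above the rim, for two seconds. Then press the round tare key of the scale all the way down with the fingertips, let it go and leave the arm clear. Do not touch, lift or move any bottle, cup or other thing on the table, do not dip down over any of the other bottles or cups, and leave the square power key alone.

Things in the scene. Friction and masses are not known exactly. Their poses are not given: they have to be found in the camera images.
- tall_bottle: The tallest amber glass dropper bottle with a white collar and white rubber bulb, diameter 44 mm, 140 mm tall in all, standing loose and upright on the table. Origin: centre of its underside, z up.
- tall_bottle_top (a point): Top of the tallest bottle's bulb, 140 mm above the table, on the bottle's axis: point just above it.
- middle_bottle: Middle-sized amber glass dropper bottle with a white collar and white rubber bulb, diameter 35 mm, 104 mm tall in all, standing loose and upright on the table. Origin: centre of its underside, z up.
- middle_bottle_top (a point): Top of the middle-sized bottle's bulb, 104 mm above the table.
- small_bottle: The smallest amber glass dropper bottle with a white collar and white rubber bulb, diameter 31 mm, 80 mm tall in all, standing loose and upright on the table. Origin: centre of its underside, z up.
- small_bottle_top (a point): Top of the smallest bottle's bulb, 80 mm above the table. The three bottles stand in a loose row in any order, their axes at least 65 mm apart.
- scale: Flat white bench scale, fixed: 240 mm long (its x), 180 mm wide (its y), housing 22 mm high. A steel pan 145 x 155 mm covers its far part (+x). On the near end (-x, towards the robot) lie a dark display, the round tare key at the left (+y) and the square power key at the right (-y). Origin: centre of its underside, z up; turned up to 0.4 rad either way.
- scale_pan (a point): Centre of the steel pan's top, 28 mm above the table, 38 mm from the scale's origin along its +x. The cup stands within 15 mm of it.
- tare_key_top (a point): Centre of the top of the round grey tare key (26 mm across), 29.5 mm above the table, 7.5 mm above the housing; in the scale's frame at x -85, y +60 mm. Moves down with the key.
- tare_key (a joint): Travel of the tare key in m: 0 up, 0.005 fully down. A spring pushes it back up: about 1.4 N to start it, 3.6 N fully down. Counts as pressed beyond 0.0035.
- power_key_top (a point): Centre of the top of the square grey power key (24 mm), as high as the tare key, 120 mm to its right (the scale's x -85, y -60 mm). Not to be pressed.
- power_key (a joint): Travel of the power key in m: 0 up, 0.005 fully down; same spring.
- scale_cup: plain white ceramic cup without handle, 70 mm across the rim, 58 mm high, standing loose on the scale's pan, its rim 86 mm above the table. All three cups look alike. Origin: centre of its underside, z up.
- scale_cup_rim (a point): Centre of the mouth of the cup on the scale, at rim height, 86 mm above the table: point just above it.
- near_cup: plain white ceramic cup without handle, 70 mm across the rim, 58 mm high, standing loose on the table at the robot's side of the bottles. All three cups look alike. Origin: centre of its underside, z up.
- near_cup_rim (a point): Centre of the near cup's mouth, 58 mm above the table.
- far_cup: plain white ceramic cup without handle, 70 mm across the rim, 58 mm high, standing loose on the table beyond the bottles. All three cups look alike. Origin: centre of its underside, z up.
- far_cup_rim (a point): Centre of the far cup's mouth, 58 mm above the table.
- ink_jar: Closed glass ink jar with a dark lid, 80 mm across, about 95 mm high, loose, to the right of the scale. Bystander. Origin: centre of its underside.
- brush: Paint brush 200 mm long, lying loose at the left of the bottles. Bystander. Lies along its x.
- palette_knife: Palette knife 210 mm long, lying loose to the left of the brush. Bystander. Lies along its x.
- swatch_book: Ring-bound book of colour swatches, 230 x 170 mm, 12 mm thick, fixed flat at the right of the jar. Bystander. Origin: centre of its underside.
Not all that is in view belongs to the job. Leave any purple or turquoise look-alike of the tall_bottle alone.

How it is judged:
By the outcome, as a careful person would: the job done as asked, in the order asked, and still so for the second after the job is handed in, with the robot touching nothing.
It also fails if it takes over 50 s, if anything falls off the work surface, if the arm or the gripper's body presses on something with over 40 N, if the wrist force passes 120 N, or if a joint passes its speed limit or range.

ROBOT

A 6-joint arm with a two-finger parallel gripper is mounted at the origin on the work surface. World frame = base frame: x ahead of the robot, y to its left, z up, the work surface at z = 0. Lengths are in m, angles in rad, forces in N, time in s.
With the tool pointing down it reaches from about 0.35 to 0.975 m from the base axis. Payload 4.9 kg.
Tool frame: the origin (TCP) lies between the finger pads, 19 mm behind the fingertips; this is the grasp point; z points along the fingers, y is the line along which they close (so a half turn about z gives the same grasp; the last joint's range is limited). The gripper opens to 85 mm and grips with 20 to 120 N. Pads are 22 mm wide; open, the fingers measure 114 mm over their backs; the gripper's body (76 mm by 85 mm) begins 54 mm behind the grasp point. The pads swing forward as they close: fully open they stand 13 mm farther back than shut.
Start: joints at [-1.314, 0.053, 1.613, -0, 1.476, -0.119], TCP at [0.229, -0.581, 0.25] pointing down, gripper open.
Joint ranges: [-3.01, 3.01], [-1.01, 2.22], [0.06, 2.58], [-1.02, 4.17], [0.09, 2.62], [-3.14, 3.14]. Speed limits (rad/s): [2.57, 2.57, 3.14, 3.14, 3.14, 3.14].

INTERFACE

Orientations are given as a unit quaternion [w, x, y, z].
In Python, from plant import * gives the robot as it stands.
- The arm moves only by the tool jog_arm, never from a script. Its argument "targets" is a list of rows, each a list of 3 entries, a list of its own where there are three numbers: the shift along the tool's x, y, z in units of 25 mm (1.0 is 25 mm), then the turn, a rotation vector about the tool's x, y, z in units of 8 degrees (1.0 is 8 degrees), then the opening in per cent of the stroke, from 0 (shut) to 100 (fully open). A call has 1 to 8 rows; each row is the pose to reach, as a shift and turn from the pose commanded when the call began, along the tool's axes at that moment; what a row does not reach only later rows make up. A row lasts 1/8 s, in which the tool goes at most 62.5 mm and 10.7 degrees, less where a joint would pass 70% of its speed; a pose out of reach is approached as far as the arm can. A call with a gripper value outside its range is refused whole. The fingers move at their own pace and stop on an object; the grip force is fixed at half the most. Time passes only in rows, so rows that repeat a pose let the fingers close. It gives the time, the measured TCP pose, the force, the opening and the grip force at its end, in the units of the state.
- state(): the state, without advancing time (a new reading comes with each control period).
- grab_frame(name): name is "side" or "top"; returns (picture, depth): 384x512x3 uint8, red, green, blue; 384x512 float32, m along the optical axis (not along the pixel's ray), 0 where there is no reading.
- camera_params(name): a dict with "fovy" (degrees; the focal length in pixels is half the picture's height over the tangent of half this angle, whatever the lens; pixels are square), "cx", "cy" (the principal point, pixels), "rvec" (rotation vector, rad) and "tvec" (3), from world to camera coordinates, as OpenCV has them. Camera axes: x right, y down, z forward; pixel columns grow to the right and rows downward; lengths in m; the calibration is good to about 2 mm. A picture is of the moment at which its call begins. camera_params takes no time and is no camera call.
- job_done(): hands the job in; it is judged then, once.
The state is a dict: "time": time; "joint_pos": joint angles; "joint_vel": joint speeds; "joint_efforts": joint torques, N m; "tool_pos": TCP position; "tool_rot": TCP orientation; "contact_force": force on the tool from outside, world axes, zero at the start; "ft_torque": the same for the moment, N m; "gripper_width": opening from 0.0 (shut) to 1.0 (fully open); "grasp_force": force on a finger pad.
Only numpy, scipy, OpenCV 4.12 (cv2) and the standard library are available. Lean on these libraries where they do the work, as an engineer would, in place of code of your own. Each camera call takes 0.05 s, during which the arm holds its last target. There are 200 camera calls.

## Working session

There is one attempt and no reset: what is moved stays moved. The work goes in short steps, Python scripts to look and compute and a tool call to move; the robot and the scene stay as the last step left them, time stands still between calls to the robot, and variables do not carry over. Pictures are saved under pics/ and viewed, at most 10 in all, crops included, and the job is handed in when it is done.

Besides the shell and the picture viewer there is one more tool, called after "Request:" in YAML: its name, and indented under it one key for each argument. jog_arm: Moves the arm, as the interface text tells. Its arguments: {"type":"object","properties":{"targets":{"type":"array"}},"required":["targets"]}

```bash
mkdir -p pics
cat > h.py <<'E'
from plant import *
import numpy as np, cv2
def cam(n):
    c=camera_params(n); f=192/np.tan(np.radians(c["fovy"])/2)
    K=np.array([[f,0,c["cx"]],[0,f,c["cy"]],[0,0,1]]); R=cv2.Rodrigues(np.array(c["rvec"],float))[0]
    return K,R,np.array(c["tvec"],float).ravel()
def ray(n,u,v):
    K,R,t=cam(n); return -R.T@t, R.T@np.linalg.solve(K,[u,v,1.])
def at_z(n,u,v,z):
    o,d=ray(n,u,v); return o+d*(z-o[2])/d[2]
def at_d(n,u,v,dep):
    o,d=ray(n,u,v); return o+d*dep
def proj(n,p):
    K,R,t=cam(n); q=K@(R@np.array(p,float)+t); return q[:2]/q[2]
E
python3 - <<'E'
from h import *
for n in ("top","side"):
    p,d=grab_frame(n); cv2.imwrite(f"pics/{n}.png",p[:,:,::-1]); np.savez(f"{n}.npz",p=p,d=d)
    o,_=ray(n,0,0); print(n,camera_params(n),o)
s=state(); print(s)
E
```

```text
top {'fovy': 48.78048011145641, 'cx': 256.06466455101275, 'cy': 198.23801329841072, 'rvec': array([ 2.13263373, -2.13672984,  0.17260559]), 'tvec': array([-0.03989114,  0.57712177,  1.43271077])} [ 0.33540258 -0.04465846  1.50759136]
side {'fovy': 51.94919181954146, 'cx': 254.89987951257348, 'cy': 191.84206146694422, 'rvec': array([ 0.08410558, -2.74205338,  1.50325523]), 'tvec': array([0.5426037 , 0.12536764, 1.29562833])} [0.4981992  1.05276843 0.79515079]
{'time': 0.1, 'joint_pos': array([-1.31401589e+00,  5.33380802e-02,  1.61414077e+00,  1.67579826e-05,
        1.47600011e+00, -1.19014049e-01]), 'joint_vel': array([-1.43183256e-03, -3.72564299e-03, -1.23483616e-03,  6.90183850e-05,
       -1.76741961e-03,  9.27653128e-04]), 'joint_efforts': array([ 2.61994119e-04, -3.94903815e+01, -3.71362960e+01, -9.68148152e-05,
        3.89641980e-03, -7.90967334e-06]), 'tool_pos': array([ 0.22924524, -0.58087876,  0.24886615]), 'tool_rot': array([-9.41490381e-04,  9.82398901e-01,  1.86792694e-01, -5.65951875e-05]), 'contact_force': array([ 0.17941707,  0.41049964, -0.51079722]), 'ft_torque': array([-0.03164039, -0.00955018, -0.0048316 ]), 'grasp_force': 0.0, 'gripper_width': 0.997898163969531}
```

View pics/top.png

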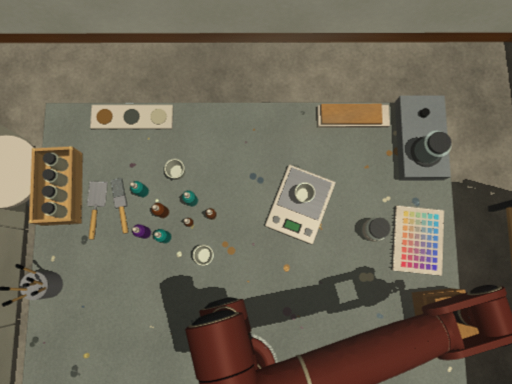

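View pics/side.png

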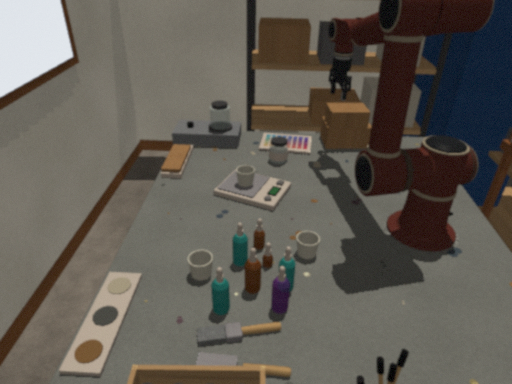

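Top view: amber bottles are at about (160,209), (188,222) and (210,213). The turquoise ones (138,188), (189,198), (161,235) and the purple one (141,231) are look-alikes. In the side view the ambers are at (253,270), (268,258) and (259,237). The cup on the scale is at (303,192), the tare key probably near (276,222). I'll enlarge both views to confirm.

Run:
```python
from h import *
t=np.load("top.npz")["p"];s=np.load("side.npz")["p"]
r=lambda a,k:cv2.resize(a[:,:,::-1],None,fx=k,fy=k,interpolation=cv2.INTER_CUBIC)
a=r(t[170:250,120:220],4); b=r(t[160:250,255:345],4)
c=np.zeros((360,770,3),np.uint8); c[:320,:400]=a; c[:360,405:765]=b
cv2.imwrite("pics/topc.png",c)
cv2.imwrite("pics/sidec.png",r(s[165:320,180:330],3.8))
```

```text
(no output)
```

View pics/topc.png

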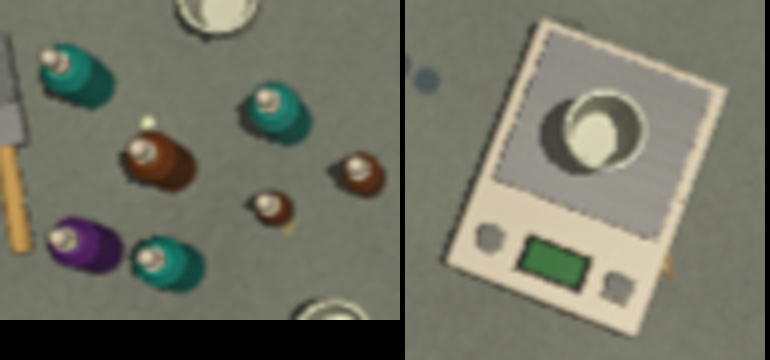

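View pics/sidec.png

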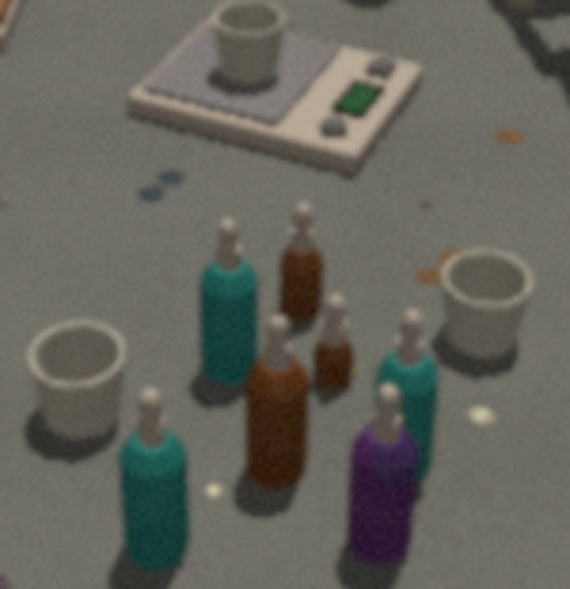

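The crops confirm that the tall amber bottle is the one with its bulb at top (155,207) and side (253,249): it is clearly the largest of the three ambers. The scale cup's rim is at top (305,192) and side (246,170). The round tare key is at top (276,219) and side (268,197), and the power key at top (308,232).

Run:
```python
from h import *
def tri(a,b):
    A=[];o=[]
    M=np.zeros((3,3));v=np.zeros(3)
    L=[]
    for n,p in (("top",a),("side",b)):
        c,d=ray(n,*p);d/=np.linalg.norm(d);P=np.eye(3)-np.outer(d,d);M+=P;v+=P@c;L.append((c,P))
    x=np.linalg.solve(M,v); return x,[np.linalg.norm(P@(x-c)).round(4) for c,P in L]
k=lambda x,y,K,ox,oy:((x+.5)/K-.5+ox,(y+.5)/K-.5+oy)
T=lambda x,y:k(x,y,4,120,170); S2=lambda x,y:k(x-405,y,4,255,160); S=lambda x,y:k(x,y,3.8,180,165)
pts={"tall":(T(142,150),S(279,320),.14),"mid":(T(358,166),S(303,208),.104),"small":(T(267,204),S(336,299),.08),
"cup":(S2(605,131),S(250,18),.086),"tare":(S2(490,237),S(334,122),.0295),"power":(S2(618,288),S(381,64),.0295)}
np.set_printoptions(precision=4,suppress=True)
for n,(a,b,z) in pts.items():
    x,r=tri(a,b); print(n,x,r,at_z("top",*a,z)[:2],at_z("side",*b,z)[:2])
for n,u,v in (("teal1",54,58),("teal2",266,98),("purple",64,240),("teal3",150,258)): print(n,at_z("top",*T(u,v),.14))
d=np.load("top.npz")["d"]
for n in pts:
    a=pts[n][0]; i,j=int(round(a[1])),int(round(a[0])); q=d[i-2:i+3,j-2:j+3]; print(n,at_d("top",*a,q.min()),q.min())
c=[S2(*p) for p in ((545,20),(727,91),(635,336),(444,262))]
print([at_z("top",*p,.022)[:2] for p in c])
```

```text
tall [0.5341 0.2894 0.1357] [np.float64(0.0004), np.float64(0.0004)] [0.533  0.2883] [0.5343 0.2942]
mid [0.5251 0.1162 0.1009] [np.float64(0.0003), np.float64(0.0003)] [0.5243 0.1159] [0.5253 0.1203]
small [0.4963 0.1956 0.0775] [np.float64(0.0007), np.float64(0.0007)] [0.4952 0.1952] [0.497  0.1984]
cup [ 0.5905 -0.2067  0.0864] [np.float64(0.0), np.float64(0.0)] [ 0.5906 -0.2067] [ 0.5906 -0.2074]
tare [ 0.5056 -0.1101  0.0338] [np.float64(0.0004), np.float64(0.0004)] [ 0.5064 -0.1103] [ 0.5053 -0.1166]
power [ 0.4614 -0.2214  0.0317] [np.float64(0.0002), np.float64(0.0002)] [ 0.4615 -0.2216] [ 0.4615 -0.2251]
teal1 [0.6097 0.3637 0.14  ]
teal2 [0.5759 0.1882 0.14  ]
purple [0.4596 0.3487 0.14  ]
teal3 [0.4449 0.2786 0.14  ]
tall [0.5327 0.2878 0.1424] 1.3799309
mid [0.5239 0.1156 0.1069] 1.4130745
small [0.4949 0.1948 0.0827] 1.432364
cup [ 0.5987 -0.2119  0.0404] 1.4901235
tare [ 0.5057 -0.1101  0.0356] 1.4798739
power [ 0.461  -0.2209  0.0354] 1.4724693
[array([ 0.7037, -0.162 ]), array([ 0.6381, -0.3238]), array([ 0.4201, -0.2365]), array([ 0.4853, -0.07  ])]
```

```bash
cat >> h.py <<'E'
from scipy.spatial.transform import Rotation
def go(*ps):
    s=state(); R=Rotation.from_quat(np.roll(s["tool_rot"],-1)).as_matrix()
    print("t",s["time"],"tcp",s["tool_pos"].round(4),"F",s["contact_force"].round(2),"grip",round(s["gripper_width"],3),"R",R.round(3).tolist())
    for p in ps: print(p,(R.T@(np.array(p)-s["tool_pos"])/.025).round(2))
E
python3 -c "
from h import *
go((.229,-.581,.3),(.45,-.15,.3),(.533,.289,.3))"
```

```text
t 0.1 tcp [ 0.2292 -0.5809  0.2489] F [ 0.18  0.41 -0.51] grip 0.998 R [[0.93, 0.367, -0.0], [0.367, -0.93, 0.002], [0.0, -0.002, -1.0]]
(0.229, -0.581, 0.3) [-0.01 -0.   -2.05]
(0.45, -0.15, 0.3) [ 14.54 -12.8   -2.02]
(0.533, 0.289, 0.3) [ 24.07 -27.91  -1.99]
```

Request:
jog_arm:
  targets:
    - [[0,0,-2],[0,0,0],0]
    - [[14.5,-12.8,-2],[0,0,0],0]
    - [[14.5,-12.8,-2],[0,0,0],0]
    - [[14.5,-12.8,-2],[0,0,0],0]
    - [[14.5,-12.8,-2],[0,0,0],0]
    - [[14.5,-12.8,-2],[0,0,0],0]
    - [[14.5,-12.8,-2],[0,0,0],0]
    - [[14.5,-12.8,-2],[0,0,0],0]

```text
time: 1.1
tool_pos: [0.4286, -0.1897, 0.2997]
tool_rot: [0.0, 0.982, 0.187, 0.0]
contact_force: [0.9, 0.7, -0.2]
gripper_width: 0.002
grasp_force: 0.0
```

```bash
python3 -c "
from h import *
go((.533,.289,.3),(.533,.289,.22))"
```

```text
t 1.1 tcp [ 0.4286 -0.1897  0.2997] F [ 0.94  0.67 -0.24] grip 0.002 R [[0.93, 0.367, 0.0], [0.367, -0.93, 0.0], [0.0, 0.0, -1.0]]
(0.533, 0.289, 0.3) [ 1.091e+01 -1.628e+01 -1.000e-02]
(0.533, 0.289, 0.22) [ 10.91 -16.28   3.19]
```

Request:
jog_arm:
  targets:
    - [[10.5,-15.7,0],[0,0,0],0]
    - [[10.5,-15.7,0],[0,0,0],0]
    - [[10.5,-15.7,0],[0,0,0],0]
    - [[10.5,-15.7,0],[0,0,0],0]
    - [[10.5,-15.7,0],[0,0,0],0]
    - [[10.5,-15.7,0],[0,0,0],0]
    - [[10.5,-15.7,0],[0,0,0],0]
    - [[10.5,-15.7,0],[0,0,0],0]

```text
time: 2.1
tool_pos: [0.528, 0.2726, 0.2991]
tool_rot: [-0.0, 0.982, 0.188, -0.001]
contact_force: [0.2, -0.6, -0.5]
gripper_width: 0.003
grasp_force: 0.0
```

Request:
jog_arm:
  targets:
    - [[0,0,0],[0,0,0],0]
    - [[0,0,0],[0,0,0],0]

```text
time: 2.35
tool_pos: [0.5281, 0.2692, 0.2995]
tool_rot: [0.0, 0.982, 0.187, -0.001]
contact_force: [0.8, 0.3, 0.1]
gripper_width: 0.0
grasp_force: 0.0
```

```bash
python3 -c "
from h import *
go((.533,.289,.3),(.533,.289,.21))"
```

```text
t 2.35 tcp [0.5281 0.2692 0.2995] F [0.83 0.33 0.09] grip 0.0 R [[0.93, 0.367, -0.001], [0.367, -0.93, -0.001], [-0.001, 0.0, -1.0]]
(0.533, 0.289, 0.3) [ 0.47 -0.66 -0.02]
(0.533, 0.289, 0.21) [ 0.48 -0.66  3.58]
```

Correct xy, go down to TCP z ≈ 0.21 and take a close look.

Request:
jog_arm:
  targets:
    - [[0.5,-0.7,0],[0,0,0],0]
    - [[0.5,-0.7,0],[0,0,0],0]
    - [[0.5,-0.7,2],[0,0,0],0]
    - [[0.5,-0.7,3.5],[0,0,0],0]
    - [[0.5,-0.7,3.5],[0,0,0],0]
    - [[0.5,-0.7,3.5],[0,0,0],0]

```text
time: 3.1
tool_pos: [0.5344, 0.2907, 0.2144]
tool_rot: [-0.0, 0.982, 0.187, 0.001]
contact_force: [0.3, -0.9, -0.1]
gripper_width: -0.002
grasp_force: 0.0
```

Run:
```python
from h import *
go((.533,.289,.174))
p,d=grab_frame("side")
k=4;x0,y0=190,140
cv2.imwrite("pics/s1.png",cv2.resize(p[y0:y0+145,x0:x0+130,::-1],None,fx=k,fy=k,interpolation=cv2.INTER_CUBIC))
P=state()["tool_pos"]
for n,q in (("tip",P-[0,0,.019]),("tcp",P),("bulb",[.533,.289,.14])): print(n,(proj("side",q)-[x0,y0])*k)
```

```text
t 3.1 tcp [0.5344 0.2907 0.2144] F [ 0.26 -0.94 -0.1 ] grip -0.002 R [[0.93, 0.367, 0.002], [0.367, -0.93, 0.001], [0.002, 0.0, -1.0]]
(0.533, 0.289, 0.174) [-0.08  0.04  1.62]
tip [252.75467367 361.43655317]
tcp [253.12397209 336.65100917]
bulb [254.72593012 429.99767286]
```

View pics/s1.png

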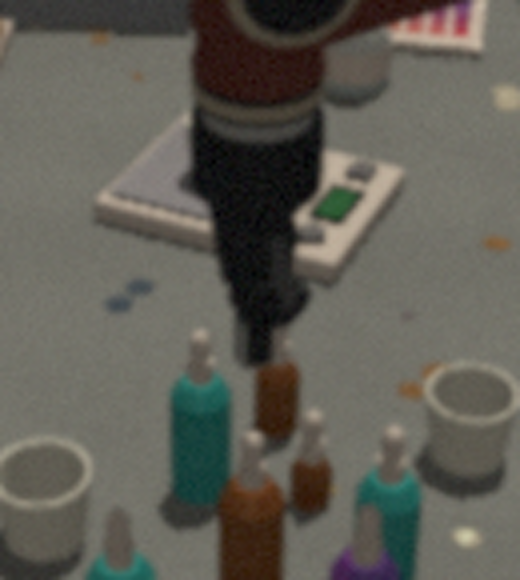

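The fingertips are at crop (253,362), where the 19 mm figure puts them, and straight above the tall bottle's bulb at (253,432). I'll go down to about 16 mm above it and hold.

Request:
jog_arm:
  targets:
    - [[-0.05,0.05,0.8],[0,0,0],0]
    - [[-0.05,0.05,1.6],[0,0,0],0]
    - [[-0.05,0.05,1.6],[0,0,0],0]
    - [[-0.05,0.05,1.6],[0,0,0],0]
    - [[-0.05,0.05,1.6],[0,0,0],0]
    - [[-0.05,0.05,1.6],[0,0,0],0]
    - [[-0.05,0.05,1.6],[0,0,0],0]
    - [[-0.05,0.05,1.6],[0,0,0],0]

```text
time: 4.15
tool_pos: [0.5329, 0.2891, 0.1727]
tool_rot: [0.0, 0.982, 0.187, 0.0]
contact_force: [-0.9, -0.4, -0.6]
gripper_width: -0.001
grasp_force: 0.0
```

Request:
jog_arm:
  targets:
    - [[0,0,0],[0,0,0],0]
    - [[0,0,0],[0,0,0],0]
    - [[0,0,0],[0,0,0],0]
    - [[0,0,0],[0,0,0],0]
    - [[0,0,0],[0,0,0],0]
    - [[0,0,0],[0,0,0],0]
    - [[0,0,0],[0,0,0],0]
    - [[0,0,0],[0,0,0],0]

```text
time: 5.15
tool_pos: [0.5328, 0.289, 0.1725]
tool_rot: [-0.0, 0.982, 0.187, -0.0]
contact_force: [0.5, -0.3, -0.1]
gripper_width: -0.002
grasp_force: 0.0
```

Request:
jog_arm:
  targets:
    - [[0,0,0],[0,0,0],0]
    - [[0,0,0],[0,0,0],0]
    - [[0,0,0],[0,0,0],0]
    - [[0,0,0],[0,0,0],0]
    - [[0,0,0],[0,0,0],0]
    - [[0,0,0],[0,0,0],0]
    - [[0,0,0],[0,0,0],0]
    - [[0,0,0],[0,0,0],0]

```text
time: 6.15
tool_pos: [0.5328, 0.2891, 0.1725]
tool_rot: [-0.0, 0.982, 0.187, 0.0]
contact_force: [0.4, -0.1, 0.7]
gripper_width: 0.002
grasp_force: 0.0
```

```bash
python3 -c "
from h import *
go((.533,.289,.3),(.5905,-.207,.3))"
```

```text
t 6.15 tcp [0.5328 0.2891 0.1725] F [ 0.4  -0.13  0.69] grip 0.002 R [[0.93, 0.367, 0.0], [0.367, -0.93, 0.0], [0.0, -0.0, -1.0]]
(0.533, 0.289, 0.3) [ 0.01  0.   -5.1 ]
(0.5905, -0.207, 0.3) [-5.14 19.3  -5.1 ]
```

Request:
jog_arm:
  targets:
    - [[0,0,0],[0,0,0],0]
    - [[0,0,0],[0,0,0],0]
    - [[0,0,-2.5],[0,0,0],0]
    - [[0,0,-5],[0,0,0],0]
    - [[0,0,-5],[0,0,0],0]
    - [[-5.1,19.3,-5],[0,0,0],0]
    - [[-5.1,19.3,-5],[0,0,0],0]
    - [[-5.1,19.3,-5],[0,0,0],0]

```text
time: 7.15
tool_pos: [0.5545, 0.1012, 0.2966]
tool_rot: [-0.0, 0.982, 0.187, -0.0]
contact_force: [0.5, 0.3, 0.2]
gripper_width: 0.0
grasp_force: 0.0
```

```bash
python3 -c "
from h import *
go((.5905,-.207,.3))"
```

```text
t 7.15 tcp [0.5545 0.1012 0.2966] F [0.45 0.25 0.21] grip 0.0 R [[0.93, 0.368, -0.001], [0.368, -0.93, -0.0], [-0.001, -0.0, -1.0]]
(0.5905, -0.207, 0.3) [-3.19 11.99 -0.14]
```

Request:
jog_arm:
  targets:
    - [[-3,11.3,0],[0,0,0],0]
    - [[-3,11.3,0],[0,0,0],0]
    - [[-3,11.3,0],[0,0,0],0]
    - [[-3,11.3,0],[0,0,0],0]
    - [[-3,11.3,0],[0,0,0],0]
    - [[-3,11.3,0],[0,0,0],0]
    - [[-3,11.3,0],[0,0,0],0]
    - [[-3,11.3,0],[0,0,0],0]

```text
time: 8.15
tool_pos: [0.5887, -0.1862, 0.2973]
tool_rot: [-0.0, 0.982, 0.188, -0.0]
contact_force: [-0.1, -0.2, -0.4]
gripper_width: 0.002
grasp_force: 0.0
```

```bash
python3 -c "
from h import *
go((.5905,-.207,.3),(.5905,-.207,.12))"
```

```text
t 8.15 tcp [ 0.5887 -0.1862  0.2973] F [-0.06 -0.21 -0.4 ] grip 0.002 R [[0.93, 0.368, -0.0], [0.368, -0.93, 0.0], [-0.0, -0.0, -1.0]]
(0.5905, -0.207, 0.3) [-0.24  0.8  -0.11]
(0.5905, -0.207, 0.12) [-0.24  0.8   7.09]
```

Request:
jog_arm:
  targets:
    - [[-0.25,0.8,0],[0,0,0],0]
    - [[-0.25,0.8,0],[0,0,0],0]
    - [[-0.25,0.8,0],[0,0,0],0]
    - [[-0.25,0.8,2],[0,0,0],0]
    - [[-0.25,0.8,4],[0,0,0],0]
    - [[-0.25,0.8,5.5],[0,0,0],0]
    - [[-0.25,0.8,5.5],[0,0,0],0]
    - [[-0.25,0.8,5.5],[0,0,0],0]

```text
time: 9.15
tool_pos: [0.5913, -0.2087, 0.162]
tool_rot: [0.001, 0.982, 0.187, 0.001]
contact_force: [0.1, 0.0, 0.1]
gripper_width: 0.003
grasp_force: 0.0
```

```bash
python3 -c "
from h import *
go((.5905,-.207,.12))"
```

```text
t 9.15 tcp [ 0.5913 -0.2087  0.162 ] F [0.08 0.04 0.09] grip 0.003 R [[0.93, 0.367, 0.002], [0.367, -0.93, -0.001], [0.002, 0.002, -1.0]]
(0.5905, -0.207, 0.12) [-0.01 -0.08  1.68]
```

Request:
jog_arm:
  targets:
    - [[0,-0.05,0.8],[0,0,0],0]
    - [[0,-0.05,1.65],[0,0,0],0]
    - [[0,-0.05,1.65],[0,0,0],0]
    - [[0,-0.05,1.65],[0,0,0],0]
    - [[0,-0.05,1.65],[0,0,0],0]
    - [[0,-0.05,1.65],[0,0,0],0]
    - [[0,-0.05,1.65],[0,0,0],0]
    - [[0,-0.05,1.65],[0,0,0],0]

```text
time: 10.15
tool_pos: [0.5899, -0.2073, 0.119]
tool_rot: [0.0, 0.982, 0.187, 0.0]
contact_force: [0.5, 0.6, -0.4]
gripper_width: -0.005
grasp_force: 0.0
```

Request:
jog_arm:
  targets:
    - [[0,0,0],[0,0,0],0]
    - [[0,0,0],[0,0,0],0]
    - [[0,0,0],[0,0,0],0]
    - [[0,0,0],[0,0,0],0]
    - [[0,0,0],[0,0,0],0]
    - [[0,0,0],[0,0,0],0]
    - [[0,0,0],[0,0,0],0]
    - [[0,0,0],[0,0,0],0]

```text
time: 11.15
tool_pos: [0.5898, -0.2072, 0.1187]
tool_rot: [-0.0, 0.982, 0.187, -0.0]
contact_force: [0.1, -0.7, 0.4]
gripper_width: 0.001
grasp_force: 0.0
```

Request:
jog_arm:
  targets:
    - [[0,0,0],[0,0,0],0]
    - [[0,0,0],[0,0,0],0]
    - [[0,0,0],[0,0,0],0]
    - [[0,0,0],[0,0,0],0]
    - [[0,0,0],[0,0,0],0]
    - [[0,0,0],[0,0,0],0]
    - [[0,0,0],[0,0,0],0]
    - [[0,0,0],[0,0,0],0]

```text
time: 12.15
tool_pos: [0.5898, -0.2072, 0.1187]
tool_rot: [-0.0, 0.982, 0.187, -0.0]
contact_force: [-0.5, 0.2, 1.7]
gripper_width: 0.001
grasp_force: 0.0
```

```bash
python3 -c "
from h import *
go((.5905,-.207,.2),(.506,-.110,.2),(.506,-.110,.1))"
```

```text
t 12.15 tcp [ 0.5898 -0.2072  0.1187] F [-0.48  0.16  1.67] grip 0.001 R [[0.93, 0.367, -0.0], [0.367, -0.93, 0.0], [-0.0, -0.0, -1.0]]
(0.5905, -0.207, 0.2) [ 0.03  0.   -3.25]
(0.506, -0.11, 0.2) [-1.69 -4.85 -3.25]
(0.506, -0.11, 0.1) [-1.69 -4.85  0.75]
```

Request:
jog_arm:
  targets:
    - [[0,0,0],[0,0,0],0]
    - [[0,0,0],[0,0,0],0]
    - [[0,0,-2],[0,0,0],0]
    - [[0,0,-4],[0,0,0],0]
    - [[0,0,-4],[0,0,0],0]
    - [[-1.7,-4.85,-4],[0,0,0],0]
    - [[-1.7,-4.85,-4],[0,0,0],0]
    - [[-1.7,-4.85,-4],[0,0,0],0]

```text
time: 13.15
tool_pos: [0.5025, -0.1072, 0.216]
tool_rot: [-0.001, 0.982, 0.188, -0.002]
contact_force: [0.9, 0.5, 0.2]
gripper_width: 0.0
grasp_force: 0.0
```

Request:
jog_arm:
  targets:
    - [[0,0,0],[0,0,0],0]
    - [[0,0,1],[0,0,0],0]
    - [[0,0,3],[0,0,0],0]
    - [[0,0,4.8],[0,0,0],0]
    - [[0,0,4.8],[0,0,0],0]
    - [[0,0,4.8],[0,0,0],0]

```text
time: 13.9
tool_pos: [0.5073, -0.1111, 0.1005]
tool_rot: [0.001, 0.982, 0.186, 0.001]
contact_force: [-0.3, 0.4, 0.7]
gripper_width: 0.001
grasp_force: 0.0
```

Run:
```python
from h import *
go((.506,-.110,.0635),(.506,-.110,.0435))
k=5
p,d=grab_frame("side");t,_=grab_frame("top")
a=cv2.resize(p[140:220,200:320,::-1],None,fx=k,fy=k,interpolation=cv2.INTER_CUBIC)
cv2.imwrite("pics/s2.png",a)
P=state()["tool_pos"]
for n,q in (("tip",P-[0,0,.019]),("key",[.506,-.11,.0295])): print(n,(proj("side",q)-[200,140])*k)
```

```text
t 13.9 tcp [ 0.5073 -0.1111  0.1005] F [-0.32  0.37  0.74] grip 0.001 R [[0.93, 0.366, 0.002], [0.366, -0.93, -0.001], [0.002, 0.002, -1.0]]
(0.506, -0.11, 0.0635) [-0.04 -0.06  1.48]
(0.506, -0.11, 0.0435) [-0.04 -0.06  2.28]
tip [336.06781211 223.77323166]
key [336.3718895  288.76803465]
```

View pics/s2.png

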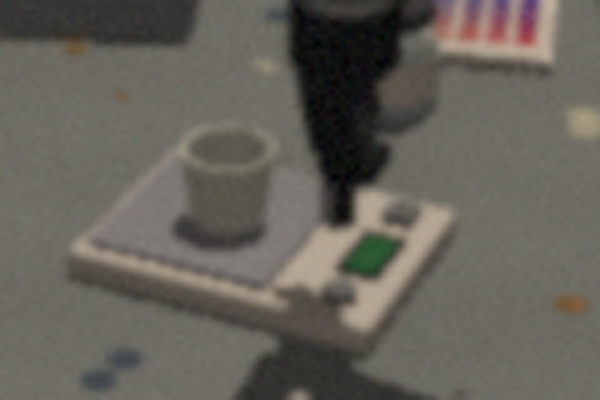

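The fingertips at (338,224) stand straight above the tare key at (339,291). Going down in steps.

Request:
jog_arm:
  targets:
    - [[-0.05,-0.05,0.8],[0,0,0],0]
    - [[-0.05,-0.05,1.5],[0,0,0],0]
    - [[-0.05,-0.05,1.7],[0,0,0],0]
    - [[-0.05,-0.05,1.7],[0,0,0],0]
    - [[-0.05,-0.05,1.7],[0,0,0],0]

```text
time: 14.62
tool_pos: [0.5048, -0.1095, 0.057]
tool_rot: [0.0, 0.982, 0.187, 0.001]
contact_force: [-0.6, -0.3, 0.7]
gripper_width: -0.002
grasp_force: 0.0
```

```bash
python3 -c "
from h import *
go((.506,-.110,.0485),(.506,-.110,.0430))"
```

```text
t 14.625 tcp [ 0.5048 -0.1095  0.057 ] F [-0.63 -0.27  0.71] grip -0.002 R [[0.93, 0.367, 0.001], [0.367, -0.93, -0.0], [0.001, 0.001, -1.0]]
(0.506, -0.11, 0.0485) [0.04 0.04 0.34]
(0.506, -0.11, 0.043) [0.04 0.04 0.56]
```

Request:
jog_arm:
  targets:
    - [[0.05,0.05,0.15],[0,0,0],0]
    - [[0.05,0.05,0.25],[0,0,0],0]
    - [[0.05,0.05,0.35],[0,0,0],0]
    - [[0.05,0.05,0.42],[0,0,0],0]
    - [[0.05,0.05,0.48],[0,0,0],0]
    - [[0.05,0.05,0.48],[0,0,0],0]
    - [[0.05,0.05,0.48],[0,0,0],0]

```text
time: 15.5
tool_pos: [0.5058, -0.1101, 0.0444]
tool_rot: [0.0, 0.982, 0.187, 0.0]
contact_force: [-0.8, 0.2, 2.5]
gripper_width: -0.002
grasp_force: 1.4
```

Pressing (2.5 N). A little further to the stop.

Request:
jog_arm:
  targets:
    - [[0,0,0.04],[0,0,0],0]
    - [[0,0,0.08],[0,0,0],0]
    - [[0,0,0.08],[0,0,0],0]
    - [[0,0,0.08],[0,0,0],0]

```text
time: 16.0
tool_pos: [0.5059, -0.1101, 0.0432]
tool_rot: [-0.0, 0.982, 0.187, -0.0]
contact_force: [-4.6, 0.7, 9.3]
gripper_width: 0.001
grasp_force: 4.4
```

9.3 N is well over the 3.6 N spring, so the key is at its stop. Letting go and leaving upwards.

Request:
jog_arm:
  targets:
    - [[0,0,0],[0,0,0],0]
    - [[0,0,-0.3],[0,0,0],0]
    - [[0,0,-1],[0,0,0],0]
    - [[0,0,-3],[0,0,0],0]
    - [[0,0,-5],[0,0,0],0]
    - [[0,0,-7.5],[0,0,0],0]
    - [[0,0,-9.5],[0,0,0],0]
    - [[0,0,-9.5],[0,0,0],0]

```text
time: 17.0
tool_pos: [0.508, -0.1108, 0.2869]
tool_rot: [0.003, 0.982, 0.187, 0.005]
contact_force: [0.1, -0.1, -0.5]
gripper_width: -0.003
grasp_force: 0.0
```

Request:
jog_arm:
  targets:
    - [[0,0,0],[0,0,0],0]
    - [[0,0,0],[0,0,0],0]
    - [[0,0,0],[0,0,0],0]
    - [[0,0,0],[0,0,0],0]

```text
time: 17.5
tool_pos: [0.5055, -0.1099, 0.2788]
tool_rot: [-0.0, 0.982, 0.187, -0.001]
contact_force: [-0.4, -0.2, -0.8]
gripper_width: 0.001
grasp_force: 0.0
```

Run:
```python
from h import *
go()
p,d=grab_frame("side")
cv2.imwrite("pics/end.png",cv2.resize(p[140:320,180:330,::-1],None,fx=3.3,fy=3.3,interpolation=cv2.INTER_CUBIC))
```

```text
t 17.5 tcp [ 0.5055 -0.1099  0.2788] F [-0.41 -0.22 -0.79] grip 0.001 R [[0.93, 0.367, -0.002], [0.367, -0.93, 0.001], [-0.001, -0.001, -1.0]]
```

View pics/end.png

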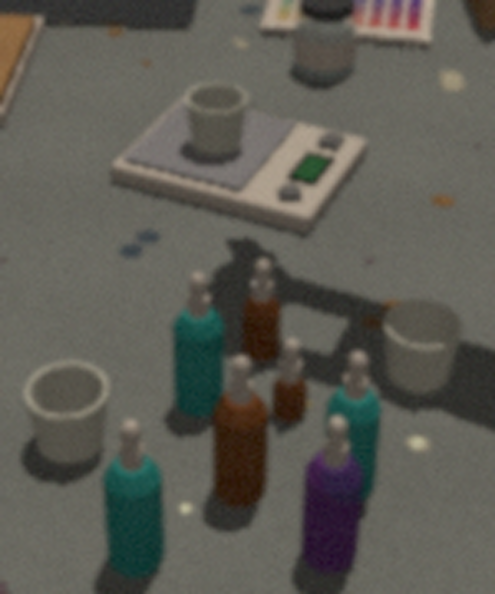

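The bottles and cups stand where they did, the tare key at (290,190) is back up, and the arm is clear.

```bash
python3 -c "
from plant import *
print(job_done())"
```

```text
the job is handed in; nothing more can be done
None
```

The arm pointed at the tall amber bottle's bulb and then at the mouth of the scale cup, about 14 mm above each for over two seconds. It then pressed the tare key to its stop, let it go and moved clear at 17.5 s; nothing else was touched, and the job is handed in.

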